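# Lay out the hub parts and handed brackets for a weldment

### The arm

A 6-joint arm with a two-finger parallel gripper is mounted at the origin on the work surface. World frame = base frame: x ahead of the robot, y to its left, z up, the work surface at z = 0. Lengths are in m, angles in rad, forces in N, time in s.
With the tool pointing down it reaches from about 0.35 to 0.975 m from the base axis. Payload 4.9 kg.
Tool frame: the origin (TCP) lies between the finger pads; the fingertips stand 14 mm ahead of it and the grasp point (between the pads) lies 5 mm behind it (manip.finger_overhang is the distance from the TCP to the fingertips, in m); z points along the fingers, y is the line along which they close (so a half turn about z gives the same grasp; the last joint's range is limited). The gripper opens to 85 mm and grips with 20 to 120 N. Pads are 22 mm wide; open, the fingers measure 114 mm over their backs; the gripper's body (76 mm by 85 mm) begins 54 mm behind the grasp point. The pads swing forward as they close: fully open they stand 13 mm farther back than shut.
Start: joints at [-1.311, 0.053, 1.613, -0, 1.476, -0.119], TCP at [0.231, -0.581, 0.245] pointing down, gripper open.
Joint ranges: [-3.01, 3.01], [-1.01, 2.22], [0.06, 2.58], [-1.02, 4.17], [0.09, 2.62], [-3.14, 3.14]. Speed limits (rad/s): [2.57, 2.57, 3.14, 3.14, 3.14, 3.14].

### API

Orientations are given as a unit quaternion [w, x, y, z].
In Python, from plant import manip, grab_frame gives the robot as it stands.
- The arm moves only by the tool servo_tool, never from a script. Its argument "deltas" is a list that holds one entry, the list of rows, each a list of 5 numbers: the opening in per cent of the stroke, from 0 (shut) to 100 (fully open), then the shift along the world's x, y, z in m, then the turn about the world's z in degrees. A call has exactly 8 rows; each row shifts and turns the commanded pose from where the row before left it; what a row does not reach is not made up. A row lasts 1/10 s, in which the tool goes at most 50 mm and 8.59 degrees, less where a joint would pass 70% of its speed; a pose out of reach is approached as far as the arm can. A call is refused whole if a number of a shift passes 0.05 or a number of a turn 8.59, either way. A call with a gripper value outside its range is refused whole. The fingers move at their own pace and stop on an object; the grip force is fixed at half the most. Time passes only in rows, so rows that do not move let the fingers close, or fill a call up. It gives the time, the measured TCP pose, the force, the opening and the grip force at its end, in the units of the state.
- manip.state(): the state, without advancing time (a new reading comes with each control period).
- grab_frame(name): name is "scene" or "top" or "wrist"; returns a dict with "pixels" (400x640x3 uint8, red, green, blue), "z_map" (400x640 float32, m along the optical axis (not along the pixel's ray), 0 where there is no reading), "fx", "fy", "cx", "cy" (pixels), "rvec" (rotation vector, rad) and "tvec" (3), from world to camera coordinates, as OpenCV has them; the wrist camera has in their place "T_tool_cam" (4x4, takes a point from camera to tool coordinates, whose origin is the TCP and whose axes are the flange's). Camera axes: x right, y down, z forward; pixel columns grow to the right and rows downward; lengths in m; the calibration is good to about 2 mm. A picture is of the moment at which its call begins: read the wrist's pose just before it.
- manip.job_done(): hands the job in; it is judged then, once.
The state is a dict: "time": time; "joint_pos": joint angles; "joint_vel": joint speeds; "joint_efforts": joint torques, N m; "tool_pos": TCP position; "tool_rot": TCP orientation; "contact_force": force on the tool from outside, world axes, zero at the start; "ft_torque": the same for the moment, N m; "gripper_width": opening from 0.0 (shut) to 1.0 (fully open); "grasp_force": force on a finger pad.
Only numpy, scipy, OpenCV 4.12 (cv2) and the standard library are available. Lean on these libraries where they do the work, as an engineer would, in place of code of your own. Each camera call takes 0.05 s, during which the arm holds its last target. There are 200 camera calls.

### The job

Lay out the parts for the next weldment: thread the three rings onto the upright locating pin, the black flange ring at the bottom, then the brass spacer, then the red collar on top, each seated flat on the one below. Lay the left-hand steel bracket flat in the yellow tray and the right-hand one flat in the blue tray, ribs up (left-hand means: seen from above with the rib up and the end that carries the side arm pointing away from you, the arm points left). Leave the paste jar and the big hex nut where they are.

Things in the scene. Friction and masses are not known exactly. Their poses are not given: they have to be found in the camera images.
- pin: Locating pin on its base, fixed to the bench: green square plate 100 by 100 by 12 mm with an upright steel post in its middle, 20 mm in diameter, whose straight part ends 60 mm above the bench and whose cone tip (down to 10 mm diameter) ends 70 mm above the bench. Origin at the centre of the plate's underside; the plate's top is at z = 12 mm, z up.
- flange: Black flange ring, the widest: a flat plain ring, outside diameter 66 mm, bore 28 mm, 16 mm high, 0.21 to 0.42 kg. Lies flat; origin at the centre of its underside, z up. Both faces alike.
- spacer: Brass spacer ring, the narrowest: a flat plain ring, outside diameter 44 mm, bore 28 mm, 18 mm high, 0.10 to 0.20 kg. Lies flat; origin at the centre of its underside, z up. Both faces alike.
- collar: Red collar ring: a flat plain ring, outside diameter 56 mm, bore 28 mm, 18 mm high, 0.15 to 0.31 kg. Lies flat; origin at the centre of its underside, z up. Both faces alike.
- bracket_left: Left-hand bare steel bracket, 0.18 to 0.36 kg, flat, rib up. Strap 90 (x) by 28 (y) by 6 mm; at its +x end (x = 17 to 45 mm) a flat 28 mm wide arm sticks out to y = +48 mm (arm end away from you, it points left). Along the strap's middle stands a rib to pinch: 60 mm long (x), 8 mm thick (y), top 36 mm above the underside. Origin: underside of the strap's centre, below the rib's middle; z up.
- bracket_right: Right-hand bare steel bracket, 0.18 to 0.36 kg, flat, rib up. Strap 90 (x) by 28 (y) by 6 mm; at its +x end (x = 17 to 45 mm) a flat 28 mm wide arm sticks out to y = -48 mm (arm end away from you, it points right). Along the strap's middle stands a rib to pinch: 60 mm long (x), 8 mm thick (y), top 36 mm above the underside. Origin: underside of the strap's centre, below the rib's middle; z up.
- tray_yellow: Yellow open plastic tray, fixed to the bench, 160 (x) by 140 (y) by 25 mm high outside, walls and floor 4 mm thick (inside 152 by 132 mm). Origin at the centre of its underside, x along its long side, z up. It may stand on either side of the bench.
- tray_blue: Blue open plastic tray, fixed to the bench, 160 (x) by 140 (y) by 25 mm high outside, walls and floor 4 mm thick (inside 152 by 132 mm). Origin at the centre of its underside, x along its long side, z up. It may stand on either side of the bench.
- jar: Jar of anti-spatter paste with orange cap, 64 mm diameter, 70 mm high, standing on the bench beyond the pin; to be left alone. Origin at the centre of its underside.
- nut: Big steel hexagon nut, 36 mm over its corners, 16 mm high, lying flat on the bench among the parts; to be left alone. Origin at the centre of its underside.
Mind the look-alikes: they are no part of the job. Leave any green look-alike of the bracket_left alone.

How it is judged:
At the end, for the whole second after the job is handed in: All at rest: flange, spacer, collar on the pin in that order upwards, within 8 mm of its axis, 4 mm of seated height (12, 28, 46 mm), tilt under 0.08 rad; left bracket on the yellow tray's floor, right on the blue's, rib up, tilt under 0.08 rad; jar and nut moved under 30 mm (horizontal distance between each of flange, spacer, collar and pin below 0.008 m and z of flange in the frame of pin between 0.008 and 0.016 m and angle between each of flange, spacer, collar, bracket_left, bracket_right's own z axis and vertical below 0.08 rad and z of spacer in the frame of pin between 0.024 and 0.032 m and z of collar in the frame of pin between 0.042 and 0.05 m and x of bracket_left in the frame of tray_yellow between -0.072 and 0.072 m and y of bracket_left in the frame of tray_yellow between -0.062 and 0.062 m and z of bracket_left in the frame of tray_yellow below 0.009 m and x of bracket_right in the frame of tray_blue between -0.072 and 0.072 m and y of bracket_right in the frame of tray_blue between -0.062 and 0.062 m and z of bracket_right in the frame of tray_blue below 0.009 m and linear speed of each of flange, spacer, collar, bracket_left, bracket_right below 0.02 m/s and distance of each of jar, nut from where it was at the start of the episode below 0.03 m); the robot touches nothing.
It fails at once if the paste jar or the hex nut is shifted by more than 30 mm (distance of any of jar, nut from where it was at the start of the episode above 0.03 m).
It fails at once if the paste jar is tipped (angle between jar's own z axis and vertical above 0.5 rad).
It also fails if it takes over 128 s, if anything falls off the work surface, if the arm or the gripper's body presses on something with over 40 N, if the wrist force passes 120 N, or if a joint passes its speed limit or range.

## Working session

There is one attempt and no reset: what is moved stays moved. The work goes in short steps, Python scripts to look and compute and a tool call to move; the robot and the scene stay as the last step left them, time stands still between calls to the robot, and variables do not carry over. Pictures are saved under pics/ and viewed, at most 14 in all, crops included, and the job is handed in when it is done.

Besides the shell and the picture viewer there is one more tool, called after ">>>" by a JSON object that holds its "fn" and its "kwargs", one argument or row to a line. servo_tool: Moves the arm, as the interface text tells. Its arguments: {"type":"object","properties":{"deltas":{"type":"array"}},"required":["deltas"]}

```bash
mkdir -p pics; ls; cat > h.py <<'E'
import numpy as np, cv2
from plant import manip, grab_frame
def save(name,f): cv2.imwrite('pics/'+name+'.png',cv2.cvtColor(f['pixels'],cv2.COLOR_RGB2BGR)); np.savez('pics/'+name+'.npz',**f)
def cam2w(f,P):
    R=cv2.Rodrigues(np.array(f['rvec'],float))[0]; return (P-np.array(f['tvec']).ravel())@R
def cloud(f):
    z=f['z_map']; v,u=np.mgrid[:400,:640]
    P=np.stack([(u-f['cx'])/f['fx']*z,(v-f['cy'])/f['fy']*z,z],-1)
    return cam2w(f,P.reshape(-1,3)).reshape(400,640,3)
E
python3 - <<'E'
from h import *
for n in('scene','top'):
    f=grab_frame(n); save(n+'0',f); print(n,f['fx'],f['rvec'],f['tvec'])
print(manip.state())
E
```

```text
pics
scene 474.3682031740666 [ 0.78129814  2.75307908 -0.80124985] [ 0.54174169 -0.15543914  1.80613896]
top 470.2678368373104 [ 2.14420365 -2.12687549  0.17044179] [-0.10939466  0.56163717  1.27088904]
{'time': 0.1, 'joint_pos': array([-1.31101388e+00,  5.32672015e-02,  1.61415602e+00, -1.93334889e-06,
        1.47601824e+00, -1.19025939e-01]), 'joint_vel': array([-0.00177262, -0.00047504, -0.00346903,  0.00074923, -0.00047981,
       -0.00043844]), 'joint_efforts': array([ 6.42387586e-04, -3.94908607e+01, -3.71362209e+01, -6.70384520e-05,
        4.00906996e-03,  5.37610148e-06]), 'tool_pos': array([ 0.23097803, -0.58016937,  0.244201  ]), 'tool_rot': array([-9.22049691e-04,  9.82116148e-01,  1.88273784e-01, -6.59642362e-05]), 'contact_force': array([ 1.08332434, -1.44140397,  0.28104338]), 'ft_torque': array([ 0.01499516, -0.0084584 , -0.06046481]), 'grasp_force': 0.0, 'gripper_width': 1.0013721811651948}
```

View pics/top0.png

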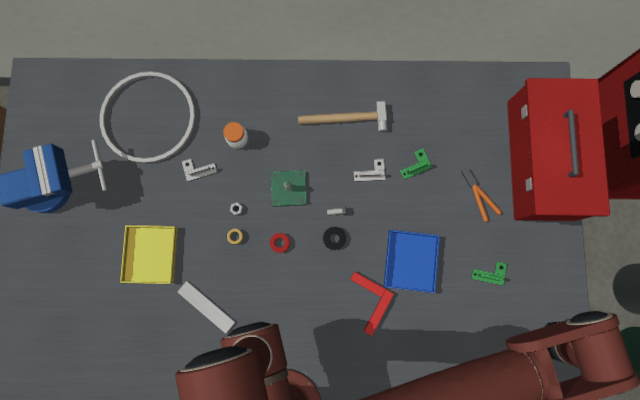

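View pics/scene0.png

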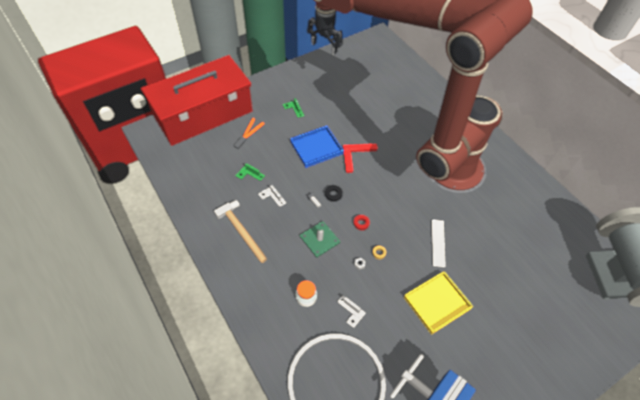

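```bash
python3 - <<'E'
from h import *
import numpy as np
im=cv2.imread('pics/top0.png')
a=cv2.resize(im[145:255,170:280],None,fx=3.6,fy=3.6,interpolation=2); b=cv2.resize(im[145:255,315:425],None,fx=3.6,fy=3.6,interpolation=2)
cv2.imwrite('pics/crop1.png',np.hstack([a,b]))
f=dict(np.load('pics/top0.npz')); W=cloud(f)
g=dict(np.load('pics/scene0.npz')); Wg=cloud(g)
for n,(u,v) in dict(rb=(199,170),lb=(370,171),gl=(415,165),flange=(334,238),spacer=(235,237),collar=(280,243),nut=(236,209),pin=(289,188),jar=(236,133),yel=(149,255),blue=(412,262),x=(337,211)).items():
    p=W[v,u]
    s=W[v-22:v+23,u-22:u+23].reshape(-1,3); s=s[(s[:,2]>0.008)&(s[:,2]<.2)]
    m=(np.hypot(*(Wg[...,:2]-p[:2]).transpose(2,0,1))<.045)&(Wg[...,2]>.008)
    q=Wg[m]
    print(n,p.round(3),'| top>8mm med',np.median(s,0).round(3),'mid',((s.min(0)+s.max(0))/2).round(3),'zmax',s[:,2].max().round(3),'| scene',np.median(q,0).round(3) if len(q) else None,((q.min(0)+q.max(0))/2).round(3) if len(q) else None)
E
```

```text
rb [0.652 0.253 0.032] | top>8mm med [0.652 0.262 0.02 ] mid [0.663 0.27  0.025] zmax 0.043 | scene [0.657 0.26  0.025] [0.657 0.255 0.025]
lb [ 0.659 -0.239  0.007] | top>8mm med [ 0.644 -0.242  0.019] mid [ 0.675 -0.235  0.026] zmax 0.044 | scene [ 0.652 -0.233  0.025] [ 0.668 -0.238  0.025]
gl [ 0.677 -0.37   0.009] | top>8mm med [ 0.666 -0.372  0.025] mid [ 0.69  -0.374  0.025] zmax 0.042 | scene [ 0.673 -0.372  0.021] [ 0.682 -0.368  0.025]
flange [ 0.464 -0.135 -0.002] | top>8mm med [ 0.462 -0.134  0.016] mid [ 0.465 -0.12   0.016] zmax 0.023 | scene [ 0.467 -0.134  0.014] [ 0.467 -0.133  0.017]
spacer [0.464 0.148 0.002] | top>8mm med [0.463 0.147 0.017] mid [0.449 0.139 0.017] zmax 0.025 | scene [0.471 0.151 0.016] [0.469 0.153 0.016]
collar [ 0.448  0.02  -0.004] | top>8mm med [0.447 0.021 0.017] mid [0.438 0.019 0.017] zmax 0.027 | scene [0.454 0.022 0.017] [0.452 0.014 0.017]
nut [0.542 0.145 0.019] | top>8mm med [0.54  0.148 0.016] mid [0.541 0.149 0.016] zmax 0.025 | scene [0.549 0.148 0.016] [0.546 0.148 0.017]
pin [ 0.598 -0.007  0.052] | top>8mm med [ 0.603 -0.002  0.013] mid [ 0.605 -0.001  0.039] zmax 0.07 | scene [ 0.607 -0.     0.012] [ 0.601 -0.007  0.042]
jar [0.752 0.144 0.066] | top>8mm med [0.747 0.148 0.068] mid [0.749 0.153 0.043] zmax 0.078 | scene [0.764 0.162 0.066] [0.753 0.156 0.043]
yel [0.41  0.389 0.007] | top>8mm med [0.402 0.388 0.009] mid [0.411 0.387 0.019] zmax 0.029 | scene [0.408 0.397 0.009] [0.411 0.39  0.011]
blue [ 0.397 -0.356  0.004] | top>8mm med [ 0.393 -0.364  0.009] mid [ 0.397 -0.354  0.018] zmax 0.028 | scene [ 0.41  -0.349  0.009] [ 0.395 -0.354  0.01 ]
x [ 0.539 -0.143  0.019] | top>8mm med [ 0.531 -0.137  0.017] mid [ 0.533 -0.135  0.018] zmax 0.027 | scene [ 0.544 -0.145  0.016] [ 0.526 -0.141  0.019]
```

View pics/crop1.png

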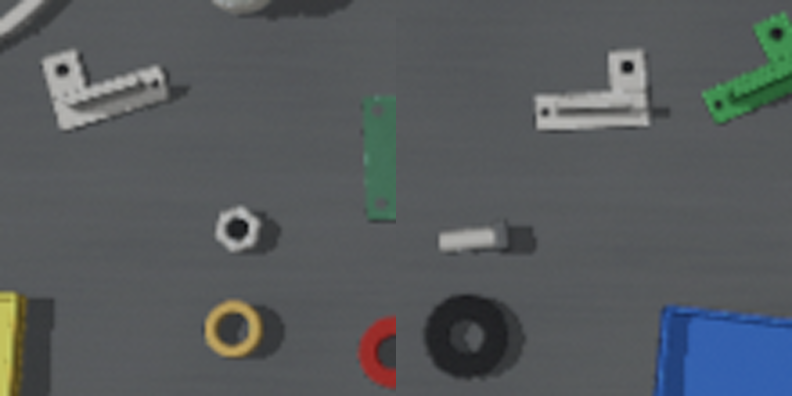

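>>> {"fn": "servo_tool", "kwargs": {
  "deltas": [
    [[100,0.018,0.036,0,-1.8],[100,0.018,0.036,0,-1.8],[100,0.018,0.036,0,-1.8],[100,0.018,0.036,0,-1.8],[100,0.018,0.036,0,-1.8],[100,0.018,0.036,0,-1.8],[100,0.018,0.036,0,-1.8],[100,0.018,0.036,0,-1.8]]
  ]
}}

```text
time: 0.9
tool_pos: [0.3754, -0.291, 0.2448]
tool_rot: [-0.0, 0.998, 0.063, -0.0]
contact_force: [0.8, 0.4, -0.2]
gripper_width: 1.007
grasp_force: 0.0
```

>>> {"fn": "servo_tool", "kwargs": {
  "deltas": [
    [[100,0.018,0.036,0,-1.8],[100,0.018,0.036,0,-1.8],[100,0.018,0.036,0,-1.8],[100,0.018,0.036,0,-1.8],[100,0,0,0,0],[100,0,0,0,0],[100,0,0,0,0],[100,0,0,0,0]]
  ]
}}

```text
time: 1.7
tool_pos: [0.4467, -0.1497, 0.2451]
tool_rot: [0.0, 1.0, -0.0, -0.0]
contact_force: [-0.3, -0.4, -0.3]
gripper_width: 0.999
grasp_force: 0.0
```

```bash
cat >> h.py <<'E'
def wrist(name):
    from scipy.spatial.transform import Rotation as Ro
    s=manip.state(); f=grab_frame('wrist'); q=s['tool_rot']
    f['Rt']=Ro.from_quat([q[1],q[2],q[3],q[0]]).as_matrix(); f['pt']=s['tool_pos']; save(name,f)
    return f
def wcloud(f):
    z=f['z_map']; v,u=np.mgrid[:400,:640]
    P=np.stack([(u-f['cx'])/f['fx']*z,(v-f['cy'])/f['fy']*z,z],-1).reshape(-1,3)
    T=np.array(f['T_tool_cam']); P=P@T[:3,:3].T+T[:3,3]
    return (P@f['Rt'].T+f['pt']).reshape(400,640,3)
def circ(f,W,c,rmax,zlo,zhi):
    m=(np.hypot(W[...,0]-c[0],W[...,1]-c[1])<rmax)&(W[...,2]>zlo)&(W[...,2]<zhi)&(f['z_map']>0)
    p=W[m]; 
    if len(p)<10: return None
    (cx,cy),r=cv2.minEnclosingCircle(p[:,:2].astype(np.float32))
    return np.round([cx,cy,r,np.median(p[:,2]),len(p)],4), np.median(p,0).round(4), ((p.min(0)+p.max(0))/2).round(4)
E
python3 - <<'E'
from h import *
f=wrist('w1'); W=wcloud(f); print(f['pt'],f['T_tool_cam'],f['fx'])
print('range',np.nanmin(W.reshape(-1,3),0),np.nanmax(W.reshape(-1,3),0))
print(circ(f,W,(.465,-.135),.045,.010,.03))
print(circ(f,W,(.45,.02),.04,.010,.03))
E
```

```text
[ 0.44667164 -0.14970909  0.2451449 ] [[ 5.25648118e-04 -9.63789283e-01 -2.66664473e-01  6.80468028e-02]
 [ 9.99999861e-01  4.95062446e-04  1.81922114e-04  1.14482937e-03]
 [-4.33190179e-05 -2.66664531e-01  9.63789410e-01 -1.28970192e-01]
 [ 0.00000000e+00  0.00000000e+00  0.00000000e+00  1.00000000e+00]] 294.9771209615104
range [ 0.07816079 -0.65535751 -0.00280973] [0.64338697 0.35516149 0.37409229]
(array([ 4.652e-01, -1.375e-01,  3.300e-02,  1.620e-02,  1.875e+03]), array([ 0.4667, -0.1371,  0.0162]), array([ 0.4652, -0.1374,  0.0144]))
(array([4.506e-01, 1.750e-02, 2.820e-02, 1.810e-02, 1.354e+03]), array([0.4523, 0.0164, 0.0181]), array([0.4506, 0.0175, 0.0158]))
```

View pics/w1.png

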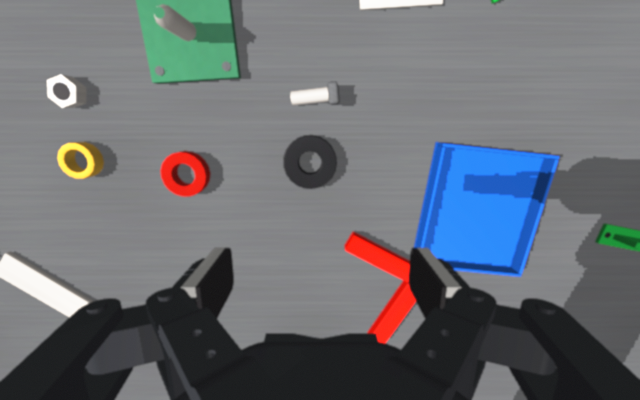

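Wrist view: flange at (310,161), collar (185,173), spacer (79,160), nut (65,91), pin (178,22), and the blue tray on the right. The ring fits agree with the text.

```bash
python3 - <<'E'
from h import *
f=dict(np.load('pics/w1.npz')); W=wcloud(f)
print('spacer',circ(f,W,(.465,.15),.035,.010,.03))
print('post',circ(f,W,(.604,-.002),.03,.056,.08))
print('post',circ(f,W,(.604,-.002),.02,.025,.05))
m=(W[...,2]>.02)&(W[...,2]<.03)&(f['z_map']>0)&(np.hypot(W[...,0]-.397,W[...,1]+.355)<.13)&(f['pixels'][...,2]>120)&(f['pixels'][...,0]<90)
print('blue',cv2.minAreaRect(W[m][:,:2].astype(np.float32)*1000))
ft=dict(np.load('pics/top0.npz')); T=cloud(ft); px=ft['pixels'].astype(int)
m=(px[...,0]>150)&(px[...,2]<80)&(px[...,1]>120)&(T[...,2]>.015)&(np.hypot(T[...,0]-.41,T[...,1]-.39)<.13)
print('yel',cv2.minAreaRect(T[m][:,:2].astype(np.float32)*1000))
for n,c in(('lb',(.65,-.24)),('rb',(.652,.255))):
  m=(np.hypot(T[...,0]-c[0],T[...,1]-c[1])<.06)&(T[...,2]>.027)&(T[...,2]<.06)
  print(n,cv2.minAreaRect(T[m][:,:2].astype(np.float32)*1000),np.median(T[m],0))
E
```

```text
spacer (array([4.674e-01, 1.447e-01, 2.260e-02, 1.770e-02, 8.700e+02]), array([0.4682, 0.1431, 0.0177]), array([0.4676, 0.1446, 0.0152]))
post (array([ 6.086e-01, -4.100e-03,  1.060e-02,  6.370e-02,  3.480e+02]), array([ 0.6054, -0.0091,  0.0637]), array([ 0.6088, -0.0038,  0.0637]))
post (array([ 6.085e-01, -4.700e-03,  1.000e-02,  3.850e-02,  2.560e+02]), array([ 0.6035, -0.0117,  0.0385]), array([ 0.6081, -0.0067,  0.0375]))
blue ((402.42816162109375, -354.0494384765625), (141.0710906982422, 160.3763427734375), 84.04119110107422)
yel ((413.427978515625, 387.021240234375), (156.53416442871094, 139.68675231933594), 0.08598531037569046)
lb ((645.5280151367188, -234.74131774902344), (9.111531257629395, 59.98420715332031), 3.0106594562530518) [ 0.64514374 -0.23445813  0.03482933]
rb ((653.0281982421875, 255.83734130859375), (10.724903106689453, 59.12013244628906), 18.165651321411133) [0.65169739 0.25721189 0.03450409]
```

>>> {"fn": "servo_tool", "kwargs": {
  "deltas": [
    [[100,0.0092,0.0061,0,0],[100,0.0093,0.0061,-0.035,0],[100,0,0,-0.045,0],[100,0,0,-0.045,0],[100,0,0,-0.045,0],[100,0,0,-0.04,0],[100,0,0,-0.024,0],[100,0,0,0,0]]
  ]
}}

```text
time: 2.55
tool_pos: [0.4625, -0.135, 0.0071]
tool_rot: [-0.002, 1.0, 0.001, -0.004]
contact_force: [-0.1, 0.3, 0.4]
gripper_width: 1.002
grasp_force: 0.0
```

>>> {"fn": "servo_tool", "kwargs": {
  "deltas": [
    [[65,0,0,0,0],[50,0,0,0,0],[40,0,0,0,0],[40,0,0,0,0],[40,0,0,0,0],[40,0,0,0,0],[40,0,0,0,0],[40,0,0,0,0]]
  ]
}}

```text
time: 3.35
tool_pos: [0.4677, -0.1373, 0.0138]
tool_rot: [0.001, 1.0, 0.001, 0.002]
contact_force: [0.2, 1.6, 7.5]
gripper_width: 0.736
grasp_force: 67.1
```

>>> {"fn": "servo_tool", "kwargs": {
  "deltas": [
    [[40,0,0,0.01,0],[40,0,0,0.03,0],[40,0,0,0.04,0],[40,0,0,0.04,0],[40,0,0,0,0],[40,0,0,0,0],[40,0,0,0,0],[40,0,0,0,0]]
  ]
}}

```text
time: 4.15
tool_pos: [0.4639, -0.1357, 0.1286]
tool_rot: [-0.001, 1.0, 0.001, -0.002]
contact_force: [-0.6, -0.7, -3.5]
gripper_width: 0.735
grasp_force: 67.6
```

```bash
python3 - <<'E'
from h import *
f=wrist('w2'); W=wcloud(f); print(f['pt'],f['Rt'].round(3).tolist())
p=f['pixels'].astype(int)
m=(W[...,2]>.105)&(W[...,2]<.15)&(np.hypot(W[...,0]-.465,W[...,1]+.137)<.042)&(f['z_map']>0)&(p.max(-1)<70)
q=W[m]; print(len(q),np.median(q,0),q.min(0),q.max(0))
print('post',circ(f,W,(.607,-.004),.025,.02,.08)); print(circ(f,W,(.607,-.004),.025,.055,.08))
m=(p[...,1]>p[...,0]+25)&(p[...,1]>p[...,2]+15)&(W[...,2]>.008)&(W[...,2]<.016)&(np.hypot(W[...,0]-.607,W[...,1])<.08)
print('plate',cv2.minAreaRect(W[m][:,:2].astype(np.float32)*1000),m.sum())
E
```

```text
[ 0.46389481 -0.13570173  0.12859324] [[1.0, 0.002, -0.005], [0.002, -1.0, 0.002], [-0.005, -0.002, -1.0]]
12480 [ 0.46641108 -0.13614839  0.13099847] [ 0.42991061 -0.17853794  0.11644474] [ 0.49473891 -0.09545241  0.14999442]
post (array([ 6.06e-01, -6.20e-03,  9.30e-03,  3.62e-02,  7.52e+02]), array([ 0.6008, -0.0098,  0.0362]), array([ 0.6051, -0.007 ,  0.0399]))
(array([ 6.001e-01, -4.900e-03,  5.400e-03,  5.650e-02,  4.000e+01]), array([ 0.5995, -0.0053,  0.0565]), array([ 0.5994, -0.0049,  0.0574]))
plate ((588.4788208007812, -5.3104248046875), (59.56818389892578, 100.98352813720703), 3.2812604904174805) 10038
```

View pics/w2.png

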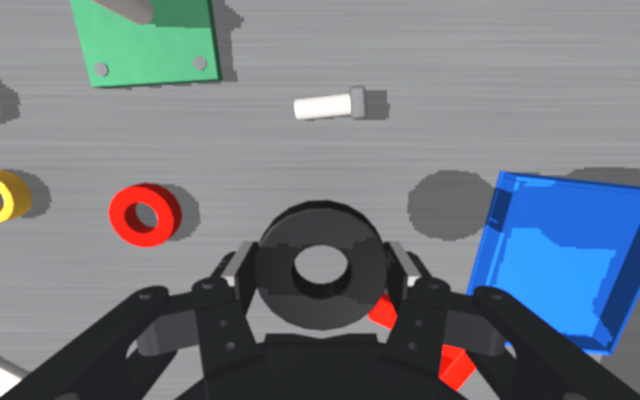

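>>> {"fn": "servo_tool", "kwargs": {
  "deltas": [
    [[40,0.018,0.0165,0,0],[40,0.025,0.024,0,0],[40,0.03,0.028,-0.008,0],[40,0.03,0.028,-0.01,0],[40,0.025,0.022,-0.01,0],[40,0.0155,0.0145,0,0],[40,0,0,0,0],[40,0,0,0,0]]
  ]
}}

```text
time: 5.0
tool_pos: [0.6083, -0.0033, 0.1017]
tool_rot: [0.0, 1.0, 0.001, -0.001]
contact_force: [0.1, -0.8, -3.8]
gripper_width: 0.735
grasp_force: 67.6
```

```bash
cat >> h.py <<'E'
def ring(f,W,c,zlo,zhi,sel,rmax=.05):
    m=(np.hypot(W[...,0]-c[0],W[...,1]-c[1])<rmax)&(W[...,2]>zlo)&(W[...,2]<zhi)&(f['z_map']>0)&sel
    if m.sum()<15: return m.sum()
    p=W[m]; c,r=cv2.minEnclosingCircle(p[:,:2].astype(np.float32)); return np.round([*c,r,np.median(p[:,2]),m.sum()],4),np.median(p,0).round(4)
E
python3 - <<'E'
from h import *
s=[manip.state()['tool_pos']]
f=wrist('w3'); W=wcloud(f); print(f['pt'])
p=f['pixels'].astype(int); dark=p.max(-1)<75
print('w',ring(f,W,(.609,-.004),.096,.112,dark,.036))
for n in('top','scene'):
    g=grab_frame(n); save(n+'3',g); G=cloud(g); q=g['pixels'].astype(int)
    print(n,ring(g,G,(.609,-.004),.096,.112,q.max(-1)<75,.036))
    m=(q[...,1]>q[...,0]+20)&(q[...,1]>q[...,2]+12)&(G[...,2]>.004)&(G[...,2]<.02)&(np.hypot(G[...,0]-.607,G[...,1])<.09)
    print('plate',cv2.minAreaRect(G[m][:,:2].astype(np.float32)*1000),m.sum())
    g0=dict(np.load(f'pics/{n}0.npz')); G=cloud(g0)
    for band in((.02,.04),(.04,.056),(.056,.075)): print(n,band,circ(g0,G,(.606,-.004),.03,*band))
print(manip.state()['tool_pos'])
E
```

```text
[ 0.60833495 -0.00327899  0.10173374]
w (array([ 6.0820e-01, -4.4000e-03,  3.4800e-02,  1.0410e-01,  1.1689e+04]), array([ 0.61  , -0.0046,  0.1041]))
top (array([5.844e-01, 1.380e-02, 1.840e-02, 1.046e-01, 5.500e+01]), array([0.5852, 0.0097, 0.1046]))
plate ((590.3404541015625, -1.4986305236816406), (64.66891479492188, 98.84455871582031), 1.559317946434021) 183
top (0.02, 0.04) None
top (0.04, 0.056) (array([ 6.017e-01, -3.200e-03,  8.200e-03,  5.250e-02,  1.000e+01]), array([ 0.5979, -0.0068,  0.0525]), array([ 0.6013, -0.0032,  0.048 ]))
top (0.056, 0.075) (array([ 6.049e-01, -1.300e-03,  9.600e-03,  6.400e-02,  2.800e+01]), array([ 0.6032, -0.0024,  0.064 ]), array([ 0.6048, -0.0021,  0.0635]))
scene (array([ 6.149e-01, -4.400e-03,  3.310e-02,  1.032e-01,  1.280e+02]), array([ 0.6223, -0.0085,  0.1032]))
plate ((610.2630615234375, -1.1369857788085938), (100.53218078613281, 101.8632583618164), 4.035064697265625) 563
scene (0.02, 0.04) (array([ 6.148e-01, -3.600e-03,  1.520e-02,  2.830e-02,  1.500e+01]), array([0.6137, 0.0044, 0.0283]), array([ 0.6148, -0.0008,  0.0296]))
scene (0.04, 0.056) (array([6.114e-01, 2.500e-03, 9.000e-03, 4.650e-02, 1.500e+01]), array([0.6155, 0.005 , 0.0465]), array([0.6114, 0.0033, 0.0481]))
scene (0.056, 0.075) (array([ 6.107e-01, -6.000e-04,  1.030e-02,  6.140e-02,  2.200e+01]), array([0.6136, 0.0028, 0.0614]), array([ 0.6101, -0.0007,  0.0638]))
[ 0.60831312 -0.00413258  0.1028101 ]
```

View pics/w3.png

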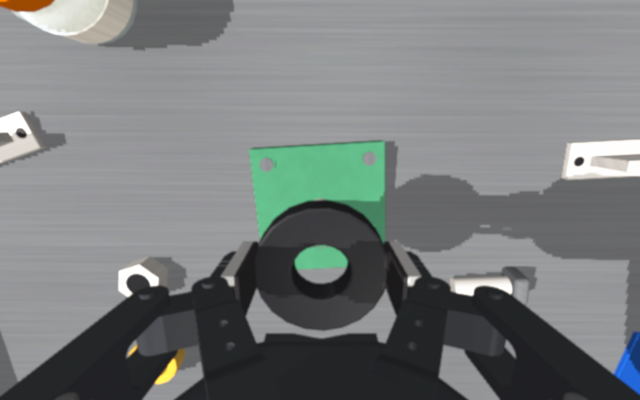

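```bash
python3 - <<'E'
from h import *
f=dict(np.load('pics/w3.npz')); W=wcloud(f); p=f['pixels'].astype(int)
m=(p[...,1]>p[...,0]+25)&(p[...,1]>p[...,2]+15)&(W[...,2]>.008)&(W[...,2]<.016)&(np.hypot(W[...,0]-.607,W[...,1])<.09)
print('plate',cv2.minAreaRect(W[m][:,:2].astype(np.float32)*1000),m.sum(), W[m].min(0),W[m].max(0))
# bore: top-plane points
t=(abs(W[...,2]-.1041)<.0015)&(p.max(-1)<75)&(np.hypot(W[...,0]-.609,W[...,1]+.0044)<.04)
q=W[t][:,:2]; r=lambda c:np.hypot(*(q-c).T)
from scipy.optimize import minimize
# max inscribed circle
b=minimize(lambda c:-r(c).min(),[.609,-.0044],method='Nelder-Mead',options=dict(initial_simplex=[[.609,-.0044],[.612,-.0044],[.609,-.001]])); print('bore',b.x,-b.fun, 'x extent',q[abs(q[:,1]+.0044)<.005].min(0),q[abs(q[:,1]+.0044)<.005].max(0))
E
```

```text
plate ((608.9752197265625, -3.921916961669922), (100.40367889404297, 99.85891723632812), 3.5624773502349854) 9611 [ 0.55828117 -0.05528469  0.00802137] [0.66166727 0.04855178 0.01527342]
bore [ 0.60688217 -0.00453253] 0.013676048842341075 x extent [ 0.57352246 -0.00930556] [6.38940674e-01 5.25530619e-04]
```

>>> {"fn": "servo_tool", "kwargs": {
  "deltas": [
    [[40,0.002,0.0006,0,0],[40,0,0,-0.01,0],[40,0,0,-0.012,0],[40,0,0,-0.012,0],[40,0,0,-0.014,0],[40,0,0,-0.014,0],[40,0,0,-0.009,0],[40,0,0,0,0]]
  ]
}}

```text
time: 5.95
tool_pos: [0.6094, -0.0026, 0.0297]
tool_rot: [-0.0, 1.0, 0.001, -0.002]
contact_force: [-0.9, 0.6, -3.9]
gripper_width: 0.731
grasp_force: 67.5
```

>>> {"fn": "servo_tool", "kwargs": {
  "deltas": [
    [[40,0,0,-0.003,0],[60,0,0,0,0],[100,0,0,0,0],[100,0,0,0,0],[100,0,0,0,0],[100,0,0,0.03,0],[100,0,0,0.045,0],[100,0,0,0.045,0]]
  ]
}}

```text
time: 6.75
tool_pos: [0.6107, -0.0028, 0.1505]
tool_rot: [-0.0, 1.0, 0.001, -0.0]
contact_force: [1.3, -0.6, 0.2]
gripper_width: 1.003
grasp_force: 0.0
```

>>> {"fn": "servo_tool", "kwargs": {
  "deltas": [
    [[100,-0.02,0.02,0,0],[100,-0.03,0.03,0,0],[100,-0.036,0.035,0,0],[100,-0.036,0.035,0,0],[100,-0.0236,0.028,0,0],[100,0,0,0,0],[100,0,0,0,0],[100,0,0,0,0]]
  ]
}}

```text
time: 7.55
tool_pos: [0.4668, 0.1443, 0.15]
tool_rot: [0.0, 1.0, 0.001, 0.001]
contact_force: [0.3, 1.5, -0.6]
gripper_width: 1.002
grasp_force: 0.0
```

```bash
python3 - <<'E'
from h import *
f=wrist('w4'); W=wcloud(f); print(f['pt']); p=f['pixels'].astype(int)
print('flange',ring(f,W,(.609,-.004),.018,.034,p.max(-1)<75)); print('post',circ(f,W,(.609,-.004),.02,.056,.08))
y=(p[...,0]>120)&(p[...,2]<100)
print('spacer',ring(f,W,(.467,.145),.010,.03,y,.035)); print('collar',ring(f,W,(.4506,.0175),.010,.03,p[...,0]>p[...,1]+60,.04))
E
```

```text
[0.46676798 0.14434225 0.14997834]
flange (array([ 6.088e-01, -3.600e-03,  3.340e-02,  2.810e-02,  3.584e+03]), array([0.5962, 0.0071, 0.0281]))
post (array([ 6.065e-01, -2.400e-03,  9.500e-03,  6.310e-02,  5.500e+02]), array([0.6036, 0.0008, 0.0631]), array([ 0.605 , -0.0024,  0.0635]))
spacer (array([4.678e-01, 1.451e-01, 2.190e-02, 1.800e-02, 1.062e+03]), array([0.4689, 0.1446, 0.018 ]))
collar (array([4.508e-01, 1.830e-02, 2.810e-02, 1.810e-02, 2.217e+03]), array([0.4521, 0.0191, 0.0181]))
```

>>> {"fn": "servo_tool", "kwargs": {
  "deltas": [
    [[100,0.001,0.0008,-0.02,0],[100,0,0,-0.035,0],[100,0,0,-0.035,0],[100,0,0,-0.03,0],[100,0,0,-0.011,0],[70,0,0,0,0],[40,0,0,0,0],[20,0,0,0,0]]
  ]
}}

```text
time: 8.4
tool_pos: [0.4687, 0.1458, 0.0204]
tool_rot: [-0.0, 1.0, 0.001, 0.002]
contact_force: [-0.5, 1.2, 5.6]
gripper_width: 0.515
grasp_force: 8.9
```

>>> {"fn": "servo_tool", "kwargs": {
  "deltas": [
    [[20,0,0,0,0],[20,0,0,0,0],[20,0,0,0,0],[20,0,0,0.01,0],[20,0,0,0.03,0],[20,0,0,0.04,0],[20,0,0,0.03,0],[20,0,0,0,0]]
  ]
}}

```text
time: 9.2
tool_pos: [0.4706, 0.1463, 0.1351]
tool_rot: [-0.001, 1.0, 0.001, 0.006]
contact_force: [0.2, -0.3, -0.6]
gripper_width: 0.476
grasp_force: 61.0
```

>>> {"fn": "servo_tool", "kwargs": {
  "deltas": [
    [[20,0.018,-0.0165,0,0],[20,0.025,-0.026,0,0],[20,0.03,-0.032,0,0],[20,0.03,-0.032,0,0],[20,0.024,-0.028,0,0],[20,0.014,-0.0142,0,0],[20,0,0,0,0],[20,0,0,0,0]]
  ]
}}

```text
time: 10.0
tool_pos: [0.6071, -0.0029, 0.1275]
tool_rot: [-0.0, 1.0, 0.001, -0.001]
contact_force: [-0.1, -0.3, -1.3]
gripper_width: 0.483
grasp_force: 61.0
```

```bash
cat >> h.py <<'E'
def held(f,W,c,sel,rmax,zlo=.09):
    from scipy.optimize import minimize
    m=(np.hypot(W[...,0]-c[0],W[...,1]-c[1])<rmax)&(W[...,2]>zlo)&sel&(f['z_map']>0)
    z=W[...,2][m]; h=np.histogram(z,bins=np.arange(zlo,zlo+.1,.001)); zt=h[1][h[0].argmax()]+.0005
    q=W[m&(abs(W[...,2]-zt)<.0015)][:,:2]
    best=max((minimize(lambda c:-np.hypot(*(q-c).T).min(),[c[0]+a,c[1]+b],method='Nelder-Mead') for a in(-.003,0,.003) for b in(-.003,0,.003)),key=lambda r:-r.fun if np.hypot(*(r.x-c))<.01 else 0)
    print('held top z',zt,'bore',best.x.round(4),round(-best.fun,4),'outer',cv2.minEnclosingCircle(q.astype(np.float32)),len(q))
E
python3 - <<'E'
from h import *
f=wrist('w5'); W=wcloud(f); print(f['pt']); p=f['pixels'].astype(int)
held(f,W,(.609,-.004),(p[...,0]>p[...,2]+50),.03)
E
```

```text
[ 0.60706499 -0.00289535  0.12754737]
held top z 0.12450000000000003 bore [ 0.6064 -0.004 ] 0.0136 outer ((0.6060734987258911, -0.004143812693655491), 0.022094419226050377) 3098
```

>>> {"fn": "servo_tool", "kwargs": {
  "deltas": [
    [[20,0.0026,0,0,0],[20,0,0,-0.015,0],[20,0,0,-0.018,0],[20,0,0,-0.014,0],[20,0,0,-0.012,0],[20,0,0,-0.01,0],[20,0,0,-0.007,0],[20,0,0,0,0]]
  ]
}}

```text
time: 10.85
tool_pos: [0.6097, -0.003, 0.051]
tool_rot: [-0.0, 1.0, 0.001, -0.001]
contact_force: [-0.2, 0.2, -1.5]
gripper_width: 0.48
grasp_force: 61.0
```

>>> {"fn": "servo_tool", "kwargs": {
  "deltas": [
    [[20,0,0,-0.0015,0],[40,0,0,0,0],[100,0,0,0,0],[100,0,0,0,0],[100,0,0,0,0],[100,0,0,0.025,0],[100,0,0,0.04,0],[100,0,0,0.03,0]]
  ]
}}

```text
time: 11.65
tool_pos: [0.6109, -0.0031, 0.1479]
tool_rot: [0.0, 1.0, 0.001, 0.001]
contact_force: [0.7, 1.3, 0.5]
gripper_width: 0.996
grasp_force: 0.0
```

>>> {"fn": "servo_tool", "kwargs": {
  "deltas": [
    [[100,-0.02,0.003,0,0],[100,-0.035,0.005,0,0],[100,-0.04,0.005,0,0],[100,-0.04,0.005,0,0],[100,-0.0235,0.0033,0,0],[100,0,0,0,0],[100,0,0,0,0],[100,0,0,0,0]]
  ]
}}

```text
time: 12.45
tool_pos: [0.453, 0.018, 0.1465]
tool_rot: [0.0, 1.0, 0.001, 0.001]
contact_force: [0.4, -1.0, 0.3]
gripper_width: 1.0
grasp_force: 0.0
```

```bash
python3 - <<'E'
from h import *
f=wrist('w6'); W=wcloud(f); print(f['pt']); p=f['pixels'].astype(int)
print('flange',ring(f,W,(.609,-.004),.018,.034,p.max(-1)<75))
print('spacer',ring(f,W,(.609,-.004),.036,.055,(p[...,0]>p[...,2]+50)))
print('collar',ring(f,W,(.4506,.0175),.010,.03,p[...,0]>p[...,1]+60,.04))
E
```

```text
[0.45295686 0.01804273 0.14647151]
flange (array([ 6.036e-01, -4.500e-03,  3.190e-02,  2.820e-02,  1.914e+03]), array([ 0.5881, -0.0027,  0.0282]))
spacer (array([ 6.013e-01, -3.700e-03,  2.000e-02,  4.590e-02,  9.020e+02]), array([ 0.5934, -0.0032,  0.0459]))
collar (array([4.507e-01, 1.790e-02, 2.800e-02, 1.810e-02, 2.222e+03]), array([0.452 , 0.0174, 0.0181]))
```

>>> {"fn": "servo_tool", "kwargs": {
  "deltas": [
    [[100,-0.0022,0,-0.02,0],[100,0,0,-0.035,0],[100,0,0,-0.035,0],[100,0,0,-0.025,0],[100,0,0,-0.0115,0],[70,0,0,0,0],[40,0,0,0,0],[20,0,0,0,0]]
  ]
}}

```text
time: 13.3
tool_pos: [0.4518, 0.018, 0.0216]
tool_rot: [0.0, 1.0, 0.001, 0.002]
contact_force: [0.3, 0.7, -2.4]
gripper_width: 0.615
grasp_force: 62.9
```

>>> {"fn": "servo_tool", "kwargs": {
  "deltas": [
    [[20,0,0,0,0],[20,0,0,0,0],[20,0,0,0,0],[20,0,0,0.01,0],[20,0,0,0.03,0],[20,0,0,0.04,0],[20,0,0,0.03,0],[20,0,0,0,0]]
  ]
}}

```text
time: 14.1
tool_pos: [0.4526, 0.0179, 0.1345]
tool_rot: [0.001, 1.0, 0.001, 0.005]
contact_force: [0.8, 0.1, -2.5]
gripper_width: 0.613
grasp_force: 63.9
```

>>> {"fn": "servo_tool", "kwargs": {
  "deltas": [
    [[20,0.018,-0.003,0,0],[20,0.03,-0.004,0,0],[20,0.036,-0.005,0,0],[20,0.036,-0.005,0,0],[20,0.026,-0.0035,0,0],[20,0.0138,-0.0015,0,0],[20,0,0,0,0],[20,0,0,0,0]]
  ]
}}

```text
time: 14.9
tool_pos: [0.608, -0.0036, 0.1273]
tool_rot: [-0.0, 1.0, 0.001, -0.002]
contact_force: [-0.0, 0.3, -2.7]
gripper_width: 0.615
grasp_force: 63.8
```

```bash
python3 - <<'E'
from h import *
f=wrist('w7'); W=wcloud(f); print(f['pt']); p=f['pixels'].astype(int)
held(f,W,(.609,-.004),(p[...,0]>p[...,1]+60),.034)
E
```

```text
[ 0.60799107 -0.00357918  0.12730622]
held top z 0.12450000000000003 bore [ 0.6077 -0.0046] 0.0137 outer ((0.6074572205543518, -0.004400946665555239), 0.028112206608057022) 6250
```

>>> {"fn": "servo_tool", "kwargs": {
  "deltas": [
    [[20,0.0013,0.0006,0,0],[20,0,0,-0.012,0],[20,0,0,-0.012,0],[20,0,0,-0.012,0],[20,0,0,-0.012,0],[20,0,0,-0.008,0],[20,0,0,-0.003,0],[20,0,0,0,0]]
  ]
}}

```text
time: 15.75
tool_pos: [0.6105, -0.0031, 0.0695]
tool_rot: [-0.0, 1.0, 0.001, -0.001]
contact_force: [0.6, -1.0, -1.9]
gripper_width: 0.616
grasp_force: 63.9
```

>>> {"fn": "servo_tool", "kwargs": {
  "deltas": [
    [[20,0,0,-0.0008,0],[40,0,0,0,0],[100,0,0,0,0],[100,0,0,0,0],[100,0,0,0,0],[100,0,0,0.03,0],[100,0,0,0.045,0],[100,0,0,0.03,0]]
  ]
}}

```text
time: 16.55
tool_pos: [0.6118, -0.0033, 0.1778]
tool_rot: [0.0, 1.0, 0.001, 0.002]
contact_force: [1.0, -0.2, 0.1]
gripper_width: 0.999
grasp_force: 0.0
```

>>> {"fn": "servo_tool", "kwargs": {
  "deltas": [
    [[60,0.002,-0.015,0,8.5],[60,0.003,-0.022,0,8.5],[60,0.003,-0.022,0,8.5],[60,0.004,-0.022,0,8.5],[60,0.004,-0.022,0,8.5],[60,0.004,-0.022,0,8.5],[60,0.004,-0.022,0,8.5],[60,0.004,-0.022,0,8.5]]
  ]
}}

```text
time: 17.35
tool_pos: [0.6391, -0.1731, 0.1749]
tool_rot: [0.0, 0.827, 0.562, 0.0]
contact_force: [-0.9, -0.4, -0.1]
gripper_width: 0.596
grasp_force: 0.0
```

>>> {"fn": "servo_tool", "kwargs": {
  "deltas": [
    [[60,0.003,-0.022,0,8.5],[60,0.003,-0.022,0,8.5],[60,0.002,-0.019,0,8],[60,0,0,0,0],[60,0,0,0,0],[60,0,0,0,0],[60,0,0,0,0],[60,0,0,0,0]]
  ]
}}

```text
time: 18.15
tool_pos: [0.6469, -0.2344, 0.1746]
tool_rot: [0.0, 0.688, 0.726, 0.0]
contact_force: [0.1, -0.0, 0.6]
gripper_width: 0.599
grasp_force: 0.0
```

```bash
cat >> h.py <<'E'
def rib(f,W,c,rmax=.06,zlo=.031,zhi=.041):
    s=(np.hypot(W[...,0]-c[0],W[...,1]-c[1])<rmax)&(f['z_map']>0)
    p=f['pixels'].astype(int); s&=(p.max(-1)-p.min(-1)<40)
    q=W[s&(W[...,2]>zlo)&(W[...,2]<zhi)]; print('rib',cv2.minAreaRect(q[:,:2].astype(np.float32)*1000),np.median(q,0).round(4),len(q))
    q=W[s&(W[...,2]>zlo-.032)&(W[...,2]<zhi)&(W[...,2]>zlo-.029)]; print('all',cv2.minAreaRect(q[:,:2].astype(np.float32)*1000),len(q))
E
python3 - <<'E'
from h import *
f=wrist('w8'); W=wcloud(f); print(f['pt'],f['Rt'].round(3).tolist())
rib(f,W,(.648,-.235))
E
```

```text
[ 0.64689229 -0.23437736  0.17460203] [[-0.055, 0.999, 0.0], [0.999, 0.055, 0.0], [0.0, 0.0, -1.0]]
rib ((648.9338989257812, -237.70994567871094), (7.560245513916016, 59.98833465576172), 3.022233724594116) [ 0.6486 -0.2353  0.0363] 537
all ((647.7549438476562, -232.73468017578125), (106.92898559570312, 114.57508850097656), 75.45032501220703) 3126
```

View pics/w8.png

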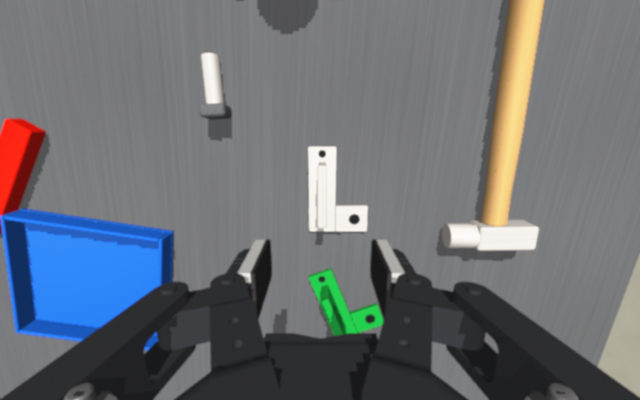

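>>> {"fn": "servo_tool", "kwargs": {
  "deltas": [
    [[60,0.002,-0.0033,-0.02,0],[60,0,0,-0.035,0],[60,0,0,-0.04,0],[60,0,0,-0.035,0],[60,0,0,-0.0206,0],[40,0,0,0,0],[10,0,0,0,0],[0,0,0,0,0]]
  ]
}}

```text
time: 19.0
tool_pos: [0.6501, -0.239, 0.0264]
tool_rot: [0.002, 0.688, 0.726, 0.0]
contact_force: [-3.4, 0.7, 0.6]
gripper_width: 0.093
grasp_force: 2.7
```

>>> {"fn": "servo_tool", "kwargs": {
  "deltas": [
    [[0,0,0,0,0],[0,0,0,0,0],[0,0,0,0,0],[0,0,0,0,0],[0,0,0,0.02,0],[0,0,0,0.04,0],[0,0,0,0.045,0],[0,0,0,0.045,0]]
  ]
}}

```text
time: 19.8
tool_pos: [0.6477, -0.238, 0.1738]
tool_rot: [-0.001, 0.688, 0.726, -0.0]
contact_force: [0.8, -0.1, -3.5]
gripper_width: 0.078
grasp_force: 61.6
```

>>> {"fn": "servo_tool", "kwargs": {
  "deltas": [
    [[0,-0.007,0.018,0,0],[0,-0.014,0.036,0,0],[0,-0.017,0.043,0,0],[0,-0.017,0.043,0,0],[0,-0.017,0.043,0,0],[0,-0.017,0.043,0,0],[0,-0.017,0.043,0,0],[0,-0.017,0.043,0,0]]
  ]
}}

```text
time: 20.6
tool_pos: [0.5241, 0.075, 0.173]
tool_rot: [-0.0, 0.688, 0.726, -0.0]
contact_force: [0.9, 0.7, -2.5]
gripper_width: 0.077
grasp_force: 61.7
```

>>> {"fn": "servo_tool", "kwargs": {
  "deltas": [
    [[0,-0.017,0.043,0,0],[0,-0.017,0.043,0,0],[0,-0.017,0.043,0,0],[0,-0.017,0.043,0,0],[0,-0.017,0.043,0,0],[0,-0.017,0.043,0,0],[0,-0.014,0.036,0,0],[0,-0.007,0.018,0,0]]
  ]
}}

```text
time: 21.4
tool_pos: [0.4006, 0.3877, 0.1731]
tool_rot: [-0.001, 0.687, 0.727, -0.001]
contact_force: [-0.4, -0.6, -3.3]
gripper_width: 0.076
grasp_force: 61.7
```

>>> {"fn": "servo_tool", "kwargs": {
  "deltas": [
    [[0,0,0,0,0],[0,0,0,0,0],[0,0,0,0,0],[0,0,0,0,0],[0,0,0,0,0],[0,0,0,0,0],[0,0,0,0,0],[0,0,0,0,0]]
  ]
}}

```text
time: 22.2
tool_pos: [0.403, 0.3854, 0.1739]
tool_rot: [0.0, 0.688, 0.726, 0.0]
contact_force: [0.5, -0.3, -2.5]
gripper_width: 0.081
grasp_force: 61.7
```

```bash
python3 - <<'E'
from h import *
f=wrist('w9'); W=wcloud(f); print(f['pt'],f['Rt'].round(3).tolist()); p=f['pixels'].astype(int)
y=(p[...,0]>120)&(p[...,2]<100)&(p[...,1]>90)&(f['z_map']>0)
q=W[y&(W[...,2]>.019)&(W[...,2]<.03)]; print('yel rim',cv2.minAreaRect(q[:,:2].astype(np.float32)*1000),len(q))
w=(p.min(-1)>120)&(np.hypot(W[...,0]-f['pt'][0],W[...,1]-f['pt'][1])<.075)&(W[...,2]>.1)&(f['z_map']>0)
q=W[w]; print('br',q.min(0),q.max(0),np.histogram(q[:,2],bins=np.arange(.12,.2,.004)))
A=np.c_[q[:,:2],np.ones(len(q))]; zb=np.median(q[:,2]); k=abs(q[:,2]-zb)<.008; print(np.linalg.lstsq(A[k],q[k,2],rcond=None)[0],zb,k.sum())
E
```

```text
[0.40295989 0.38540487 0.17393968] [[-0.054, 0.999, 0.0], [0.999, 0.054, 0.0], [0.0, 0.0, -1.0]]
yel rim ((414.6931457519531, 384.64544677734375), (140.16378784179688, 159.66929626464844), 89.28942108154297) 2653
br [0.35834618 0.35618537 0.14787838] [0.4654845  0.4320831  0.25480715] (array([   0,    0,    0,    0,    0,    0,    1,  175, 3452,   29,   33,
         97,  100,  114,  117, 1393,  786,   95,   98,  118]), array([0.12 , 0.124, 0.128, 0.132, 0.136, 0.14 , 0.144, 0.148, 0.152,
       0.156, 0.16 , 0.164, 0.168, 0.172, 0.176, 0.18 , 0.184, 0.188,
       0.192, 0.196, 0.2  ]))
[-0.01571967  0.0069513   0.15727572] 0.1547199928973444 3676
```

View pics/w9.png

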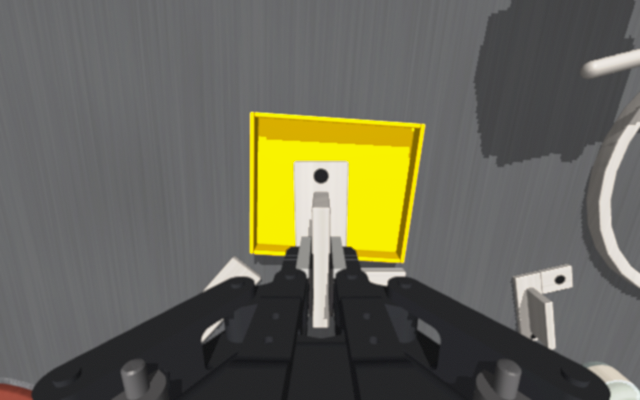

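>>> {"fn": "servo_tool", "kwargs": {
  "deltas": [
    [[0,-0.005,0,-0.015,0],[0,0,0,-0.03,0],[0,0,0,-0.03,0],[0,0,0,-0.03,0],[0,0,0,-0.022,0],[0,0,0,-0.01,0],[0,0,0,-0.005,0],[0,0,0,0,0]]
  ]
}}

```text
time: 23.05
tool_pos: [0.3978, 0.3857, 0.0321]
tool_rot: [-0.0, 0.688, 0.726, -0.0]
contact_force: [0.5, 0.9, -2.4]
gripper_width: 0.076
grasp_force: 61.7
```

>>> {"fn": "servo_tool", "kwargs": {
  "deltas": [
    [[0,0,0,-0.0015,0],[15,0,0,0,0],[35,0,0,0,0],[35,0,0,0,0],[35,0,0,0,0],[35,0,0,0.04,0],[35,0,0,0.045,0],[35,0,0,0.045,0]]
  ]
}}

```text
time: 23.85
tool_pos: [0.3974, 0.3852, 0.1616]
tool_rot: [-0.0, 0.688, 0.726, -0.0]
contact_force: [1.1, 0.1, -0.0]
gripper_width: 0.35
grasp_force: 0.0
```

>>> {"fn": "servo_tool", "kwargs": {
  "deltas": [
    [[60,0.02,-0.01,0.01,2],[60,0.035,-0.018,0.005,2],[60,0.04,-0.02,0,2],[60,0.04,-0.02,0,3],[60,0.04,-0.02,0,2],[60,0.04,-0.02,0,2],[60,0.028,-0.014,0,1],[60,0.015,-0.008,0,1]]
  ]
}}

```text
time: 24.65
tool_pos: [0.6581, 0.2537, 0.1753]
tool_rot: [0.0, 0.588, 0.809, 0.0]
contact_force: [-1.5, 0.8, -0.3]
gripper_width: 0.598
grasp_force: 0.0
```

>>> {"fn": "servo_tool", "kwargs": {
  "deltas": [
    [[60,0,0,0,0],[60,0,0,0,0],[60,0,0,0,0],[60,0,0,0,0],[60,0,0,0,0],[60,0,0,0,0],[60,0,0,0,0],[60,0,0,0,0]]
  ]
}}

```text
time: 25.45
tool_pos: [0.6557, 0.2556, 0.1755]
tool_rot: [0.0, 0.587, 0.81, 0.0]
contact_force: [-0.1, 0.7, 0.7]
gripper_width: 0.603
grasp_force: 0.0
```

```bash
python3 - <<'E'
from h import *
f=wrist('w10'); W=wcloud(f); print(f['pt'],f['Rt'].round(3).tolist())
rib(f,W,(.6555,.256))
E
```

```text
[0.65573591 0.25562438 0.17547494] [[-0.311, 0.95, 0.0], [0.95, 0.311, 0.0], [0.0, 0.0, -1.0]]
rib ((654.7020263671875, 254.28440856933594), (7.723570346832275, 59.415985107421875), 18.266929626464844) [0.6544 0.2553 0.0362] 552
all ((653.0716552734375, 257.3524169921875), (107.35725402832031, 114.82556915283203), 15.744162559509277) 3287
```

View pics/w10.png

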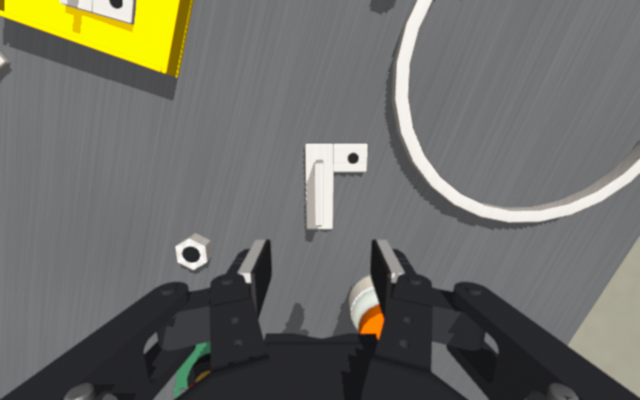

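>>> {"fn": "servo_tool", "kwargs": {
  "deltas": [
    [[60,-0.001,-0.0013,-0.02,0],[60,0,0,-0.035,0],[60,0,0,-0.04,0],[60,0,0,-0.035,0],[60,0,0,-0.0215,0],[40,0,0,0,0],[10,0,0,0,0],[0,0,0,0,0]]
  ]
}}

```text
time: 26.3
tool_pos: [0.6563, 0.2546, 0.0264]
tool_rot: [0.001, 0.587, 0.81, 0.001]
contact_force: [-1.4, -0.3, -0.6]
gripper_width: 0.096
grasp_force: 2.9
```

>>> {"fn": "servo_tool", "kwargs": {
  "deltas": [
    [[0,0,0,0,0],[0,0,0,0,0],[0,0,0,0,0],[0,0,0,0,0],[0,0,0,0.02,0],[0,0,0,0.04,0],[0,0,0,0.045,0],[0,0,0,0.045,0]]
  ]
}}

```text
time: 27.1
tool_pos: [0.6536, 0.2539, 0.1748]
tool_rot: [-0.001, 0.587, 0.81, -0.001]
contact_force: [0.8, 0.1, -3.3]
gripper_width: 0.078
grasp_force: 61.7
```

>>> {"fn": "servo_tool", "kwargs": {
  "deltas": [
    [[0,-0.008,-0.018,0,-1.5],[0,-0.014,-0.034,0,-1.5],[0,-0.018,-0.041,0,-1.5],[0,-0.019,-0.042,0,-1.5],[0,-0.019,-0.042,0,-1.5],[0,-0.019,-0.042,0,-1.5],[0,-0.019,-0.042,0,-1.5],[0,-0.019,-0.042,0,-1.5]]
  ]
}}

```text
time: 27.9
tool_pos: [0.5181, -0.05, 0.174]
tool_rot: [-0.0, 0.669, 0.744, -0.0]
contact_force: [1.3, -1.2, -2.9]
gripper_width: 0.076
grasp_force: 61.8
```

>>> {"fn": "servo_tool", "kwargs": {
  "deltas": [
    [[0,-0.019,-0.042,0,-1.5],[0,-0.019,-0.042,0,-1.5],[0,-0.019,-0.042,0,-1.5],[0,-0.019,-0.042,0,-1.5],[0,-0.019,-0.042,0,-1.5],[0,-0.018,-0.042,0,-1.5],[0,-0.014,-0.033,0,-1.5],[0,-0.0077,-0.0183,0,-1.5]]
  ]
}}

```text
time: 28.7
tool_pos: [0.3833, -0.354, 0.1742]
tool_rot: [-0.0, 0.744, 0.668, -0.0]
contact_force: [0.3, 0.1, -3.6]
gripper_width: 0.083
grasp_force: 61.8
```

>>> {"fn": "servo_tool", "kwargs": {
  "deltas": [
    [[0,0,0,0,0],[0,0,0,0,0],[0,0,0,0,0],[0,0,0,0,0],[0,0,0,0,0],[0,0,0,0,0],[0,0,0,0,0],[0,0,0,0,0]]
  ]
}}

```text
time: 29.5
tool_pos: [0.3852, -0.3519, 0.1739]
tool_rot: [-0.0, 0.742, 0.67, 0.0]
contact_force: [0.3, 0.7, -3.0]
gripper_width: 0.077
grasp_force: 61.8
```

```bash
python3 - <<'E'
from h import *
f=wrist('w11'); W=wcloud(f); print(f['pt'],f['Rt'].round(3).tolist()); p=f['pixels'].astype(int)
y=(p[...,2]>110)&(p[...,0]<90)&(f['z_map']>0)
q=W[y&(W[...,2]>.019)&(W[...,2]<.03)]; print('blue rim',cv2.minAreaRect(q[:,:2].astype(np.float32)*1000),len(q))
w=(p.min(-1)>120)&(np.hypot(W[...,0]-f['pt'][0],W[...,1]-f['pt'][1])<.075)&(W[...,2]>.145)&(W[...,2]<.164)&(f['z_map']>0)
q=W[w]; print('strap',q.min(0),q.max(0),np.median(q[:,2]))
A=np.c_[q[:,:2],np.ones(len(q))]; k=abs(q[:,2]-np.median(q[:,2]))<.008; print(np.linalg.lstsq(A[k],q[k,2],rcond=None)[0])
E
```

```text
[ 0.38520576 -0.35194128  0.1738966 ] [[0.102, 0.995, -0.0], [0.995, -0.102, 0.0], [0.0, -0.0, -1.0]]
blue rim ((402.132080078125, -354.265380859375), (139.4144287109375, 160.52716064453125), 84.11138916015625) 2676
strap [ 0.37189375 -0.35301304  0.14817678] [ 0.4379791  -0.30595488  0.16394137] 0.1536700239163239
[-0.00313826 -0.0090339   0.1519741 ]
```

>>> {"fn": "servo_tool", "kwargs": {
  "deltas": [
    [[0,0,0,-0.015,0],[0,0,0,-0.03,0],[0,0,0,-0.03,0],[0,0,0,-0.03,0],[0,0,0,-0.022,0],[0,0,0,-0.01,0],[0,0,0,-0.005,0],[0,0,0,0,0]]
  ]
}}

```text
time: 30.35
tool_pos: [0.3853, -0.3523, 0.0321]
tool_rot: [0.0, 0.743, 0.67, 0.0]
contact_force: [0.8, 0.1, -3.3]
gripper_width: 0.077
grasp_force: 61.8
```

>>> {"fn": "servo_tool", "kwargs": {
  "deltas": [
    [[0,0,0,-0.0012,0],[15,0,0,0,0],[35,0,0,0,0],[35,0,0,0,0],[35,0,0,0,0],[35,0,0,0.04,0],[35,0,0,0.045,0],[35,0,0,0.045,0]]
  ]
}}

```text
time: 31.15
tool_pos: [0.3848, -0.3516, 0.1618]
tool_rot: [-0.0, 0.743, 0.67, 0.0]
contact_force: [0.3, -0.8, -0.9]
gripper_width: 0.351
grasp_force: 0.0
```

>>> {"fn": "servo_tool", "kwargs": {
  "deltas": [
    [[35,0,-0.03,0.03,0],[35,0,-0.04,0.02,0],[35,0,-0.04,0.02,0],[35,0,-0.04,0,0],[35,0,-0.03,0,0],[35,0,0,0,0],[35,0,0,0,0],[35,0,0,0,0]]
  ]
}}

```text
time: 31.95
tool_pos: [0.3852, -0.5311, 0.2304]
tool_rot: [-0.0, 0.742, 0.67, 0.0]
contact_force: [0.0, 0.3, -0.3]
gripper_width: 0.349
grasp_force: 0.0
```

```bash
python3 - <<'E'
from h import *
t=grab_frame('top'); save('topE',t); T=cloud(t); p=t['pixels'].astype(int)
im=cv2.imread('pics/topE.png'); cv2.imwrite('pics/topEc.png',cv2.resize(im[120:310,110:450],None,fx=2.3,fy=2.3,interpolation=2))
s=grab_frame('scene'); save('sceneE',s)
gray=p.max(-1)-p.min(-1)<40
for n,c in(('L',(.398,.385)),('R',(.385,-.352))):
    m=(np.hypot(T[...,0]-c[0],T[...,1]-c[1])<.06)&gray&(p.min(-1)>120)
    q=T[m&(T[...,2]>.034)]; print(n,np.median(q,0),'strap z',np.median(T[m&(T[...,2]<.02)],0))
print('collar',ring(t,T,(.606,-.004),.05,.075,p[...,0]>p[...,1]+60)); 
S=cloud(s); p=s['pixels'].astype(int); print('collar sc',ring(s,S,(.609,-.002),.055,.075,p[...,0]>p[...,1]+60))
E
```

```text
L [0.39759106 0.39124001 0.0406276 ] strap z [0.40699411 0.36999697 0.01041519]
R [ 0.38454798 -0.35044457  0.04005648] strap z [ 0.39365091 -0.33238732  0.00966373]
collar (array([ 6.077e-01, -2.100e-03,  2.790e-02,  6.380e-02,  2.210e+02]), array([ 0.6066, -0.0024,  0.0638]))
collar sc (array([ 6.127e-01, -6.000e-04,  3.030e-02,  6.240e-02,  1.640e+02]), array([0.6117, 0.0009, 0.0624]))
```

View pics/topEc.png

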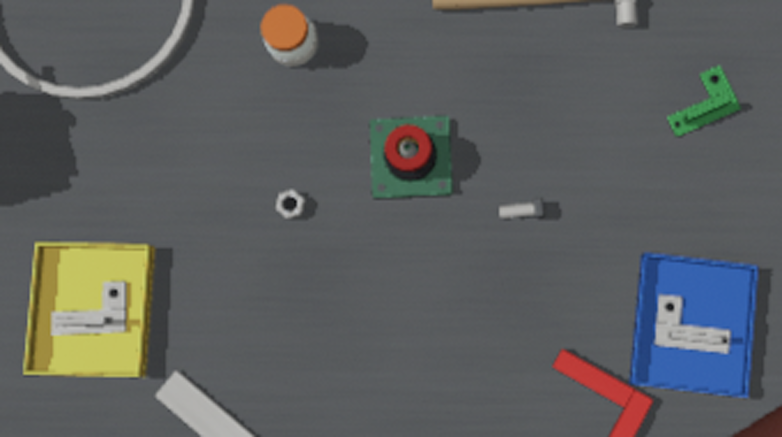

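The rings are stacked on the pin at (408,148). The left bracket lies in the yellow tray at (90,315) and the right one in the blue tray at (690,330). Strap and stack heights match seated values, and the jar and nut look untouched.

```bash
python3 -c "
from plant import manip
print(manip.job_done())"
```

```text
the job is handed in; nothing more can be done
None
```

I handed the job in at about 32 s of the 128 s allowed: the rings are stacked on the pin as flange, spacer, collar, the left bracket is flat in the yellow tray and the right in the blue, and the jar and nut look unmoved in the last picture (the hand-in returned no verdict).

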